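# Clamp the folders with the fold-out crank

### The arm

A 6-joint arm with a two-finger parallel gripper is mounted at the origin on the work surface. World frame = base frame: x ahead of the robot, y to its left, z up, the work surface at z = 0. Lengths are in m, angles in degrees, forces in N, time in s.
With the tool pointing down it reaches from about 0.375 to 0.9 m from the base axis. Payload 3.1 kg.
Tool frame: the origin (TCP) lies at the very end of the fingers, on their centre line; the grasp point (between the pads) lies 19 mm behind it; z points along the fingers, y is the line along which they close (so a half turn about z gives the same grasp; the last joint's range is limited). The gripper opens to 87 mm and grips with 3 to 60 N. Pads are 19 mm wide; open, the fingers measure 117 mm over their backs; the gripper's body (75 mm by 190 mm) begins 51 mm behind the grasp point.
Start: joints at [-82.42, 30.224, 82.088, -0, 67.689, -10.227], TCP at [0.191, -0.595, 0.223] pointing down, gripper open.
Joint ranges: [-176.69, 176.69], [-43.24, 126.21], [12.49, 139.97], [-82, 262], [0, 151.66], [-163.58, 163.58]. Speed limits (degrees/s): [159.86, 159.86, 180, 180, 180, 180].

### API

Orientations are given as a 3x3 rotation matrix whose columns are the frame's x, y, z axes.
In Python, from rig import bot gives the robot as it stands.
- The arm moves only by the tool move_arm, never from a script. Its argument "increments" is a list of rows, each an object with "xyz": the shift along the tool's x, y, z in mm, a list of three; "roll": the turn about the tool's z in rad; "grip": the opening in per cent of the stroke, from 0 (shut) to 100 (fully open). A call has 1 to 5 rows; each row shifts and turns the commanded pose from where the row before left it, along the tool's axes as they then stand; what a row does not reach is not made up. A row lasts 1/12 s, in which the tool goes at most 41.7 mm and 7.16 degrees, less where a joint would pass 70% of its speed; a pose out of reach is approached as far as the arm can. A call is refused whole if a number of a shift passes 41.7 or a number of a turn 0.125, either way. A call with a gripper value outside its range is refused whole. The fingers move at their own pace and stop on an object; the grip force is fixed at half the most. Time passes only in rows, so rows that do not move let the fingers close. It gives the time, the measured TCP pose, the force, the opening and the grip force at its end, in the units of the state.
- bot.read_state(): the state, without advancing time (a new reading comes with each control period).
- bot.capture(name): name is "scene" or "top" or "wrist"; returns (picture, depth): 420x560x3 uint8, red, green, blue; 420x560 float32, m along the optical axis (not along the pixel's ray), 0 where there is no reading.
- bot.camera_model(name): a dict with "intrinsics" (3x3 intrinsics, pixels), "D" ([k1, k2, p1, p2, k3] as OpenCV has them; the pictures are not rectified), "rvec" (rotation vector, rad) and "tvec" (3), from world to camera coordinates, as OpenCV has them; the wrist camera has in their place "tool_from_camera" (4x4, takes a point from camera to tool coordinates, whose origin is the TCP and whose axes are the flange's). Camera axes: x right, y down, z forward; pixel columns grow to the right and rows downward; lengths in m; the calibration is good to about 2 mm. A picture is of the moment at which its call begins: read the wrist's pose just before it. camera_model takes no time and is no camera call.
- bot.hand_in(): hands the job in; it is judged then, once.
Trained networks look in the newest picture that a camera, given by its name, has taken for a name from the list of things; names that differ only in an ending like _2 or _b are one class to them, and where a whole thing is asked for, a point or a joint stands for the part that bears it (a point fixed in the world has none). Each returns a list of dicts, best first, with "conf" (0 to 1); they miss things now and then, are a little off and sometimes report something else, mostly with a low value. They report only what shows in the picture. A call takes as long as a camera call. They do not tell look-alikes from the thing itself.
- bot.spot_in(label, camera): "at" ([x, y, z] in m, in the coordinates of the camera as it stood for that picture, good to about 4 mm: the middle of the surface that is visible of it).
- bot.trace(label, camera): "mask" (420x560 bool, what is visible of it).
The state is a dict: "time_s": time; "joint_positions": joint angles; "qvel": joint speeds; "tau": joint torques, N m; "position": TCP position; "tcp_rot": TCP orientation; "force": force on the tool from outside, world axes, zero at the start; "moment": the same for the moment, N m; "opening": opening from 0.0 (shut) to 1.0 (fully open); "grasp_force": force on a finger pad.
Only numpy, scipy, OpenCV 4.12 (cv2) and the standard library are available. Lean on these libraries where they do the work, as an engineer would, in place of code of your own. Each camera call takes 0.05 s, during which the arm holds its last target. There are 200 camera calls.

### The job

The stack of folders in the bench press has to be clamped. Fold the crank's handle out until it stands straight up, then crank clockwise (seen from above) until the plate presses firmly on the stack - feel for it, and do not crush the folders. Let go with the handle still standing, and leave the other things on the table where they are.

Things in the scene. Friction and masses are not known exactly. Their poses are not given: they have to be found in the camera images.
- crank_axis (a point): Point on the crank's vertical axis atop the bolted grey bench press (base 200 x 260 x 20 mm, crossbeam 50 mm wide, its top 150 mm above the table, with a hub of 17 mm radius). The point is level with the handle's hinge pin, 196 mm above the table. Its x axis points where the crank arm points when joint crank is 0; z up.
- handle_pin (a point): Centre of the hinge pin at the outer end of the steel crank arm, 70 mm from the crank axis, 14 mm above the arm's top (arm 14 mm wide, 10 mm thick, underside 22 mm above the crossbeam). The pin is level, at right angles to the arm; its cheeks are 23 mm apart over the outside and end 5 mm above it.
- handle_grip (a point): Grip point on the centre line of the black folding handle, 52 mm from the pin. Its round sleeve, 18 to 20 mm thick, spans 18 to 76 mm from the pin and spins freely about its length. Folded, it lies level from the pin back over the arm (4 mm of air under it) and can be pinched from above, fingers either side; unfolded it stands up from the pin. It can pivot between the fingers as it is lifted.
- handle (a joint): Fold angle of the handle: 0 folded flat along the arm (starts at 0 to 0.2), 1.571 straight up against its stop. Stiff: stays where it is left, takes about 2.5 N at the grip point to move. Fingers closed on it along the arm's direction set it upright.
- crank (a joint): Crank angle, rad, grows clockwise from above, lowering the plate 4 mm per rad; it starts at 0 to 3, the plate meets the folders at 4.5 to 7. Stays where left. Free turning takes a level 11 N along the circle at the handle (part of it stays on in a pause); once the plate bears, 10 N more per further rad. Firm: 4 to 5 N above free, half a rad past first bearing; 8 N above nears crushing.
- plate: Aluminium pressing plate under the crossbeam, 110 x 150 x 12 mm; origin at the centre of its underside (of a sprung plate: it yields about 1 mm per 45 N).
- folders: Stack of folders lying loose on the press's bed under the plate, about 140 x 170 mm, some 30 to 50 mm high (not measured), about 0.8 kg; origin at the centre of its underside.
- tape_roll: Bystander: roll of tape lying flat, 100 mm across, 48 mm high; origin at the centre of its underside.
- pencil_pot: Bystander: black pot of pencils, 76 mm across, 150 mm high with the pencils; origin at the centre of its underside.
- carton: Bystander: closed cardboard box, 110 x 90 x 70 mm; origin at the centre of its underside.
Mind the look-alikes: they are no part of the job. What is shaped like the folders but yellow is not meant.

How it is judged:
By the outcome, as a careful person would: the job done as asked, in the order asked, and still so for the second after the job is handed in, with the robot touching nothing.
It also fails if it takes over 69 s, if anything falls off the work surface, if the arm or the gripper's body presses on something with over 40 N, if the wrist force passes 120 N, or if a joint passes its speed limit or range.

## Working session

There is one attempt and no reset: what is moved stays moved. The work goes in short steps, Python scripts to look and compute and a tool call to move; the robot and the scene stay as the last step left them, time stands still between calls to the robot, and variables do not carry over. Pictures are saved under pics/ and viewed, at most 10 in all, crops included, and the job is handed in when it is done.

Besides the shell and the picture viewer there is one more tool, called after "Call:" by a JSON object that holds its "fn" and its "kwargs", one argument or row to a line. move_arm: Moves the arm, as the interface text tells. Its arguments: {"type":"object","properties":{"increments":{"type":"array"}},"required":["increments"]}

```bash
mkdir -p pics
cat > h.py <<'E'
import numpy as np, cv2
from rig import bot
def cam2w(name,P,st=None):
    m=bot.camera_model(name); P=np.atleast_2d(P)
    if 'rvec' in m:
        R=cv2.Rodrigues(np.array(m['rvec'],float))[0]; return (P-np.ravel(m['tvec']))@R
    T=np.array(m['tool_from_camera']); Q=P@T[:3,:3].T+T[:3,3]
    return Q@np.array(st['tcp_rot']).T+np.array(st['position'])
def cloud(name,depth,mask,st=None):
    m=bot.camera_model(name); v,u=np.nonzero(mask&(depth>0)); z=depth[v,u]
    n=cv2.undistortPoints(np.stack([u,v],1).astype(np.float64)[:,None],np.array(m['intrinsics']),np.array(m['D']))[:,0]
    return cam2w(name,np.c_[n*z[:,None],z],st)
E
python3 - <<'E'
from h import *
np.set_printoptions(precision=4,suppress=True)
print(bot.read_state())
for c in ['scene','top']:
    im,d=bot.capture(c); cv2.imwrite(f'pics/{c}0.png',im[:,:,::-1]); np.save(f'{c}0.npy',d)
    for l in ['handle_pin','handle_grip','crank','handle','plate','folders','crank_axis']:
        try: print(c,l,[(round(r['conf'],2),cam2w(c,r['at'])) for r in bot.spot_in(l,c)])
        except Exception as e: print(l,e)
E
```

```text
{'time_s': 0.0, 'joint_positions': array([-82.4181,  30.2784,  82.156 ,  -0.0006,  67.6875, -10.2266]), 'qvel': array([-0.0013, -0.0002,  0.0345,  0.0027, -0.0175, -0.0226]), 'tau': array([ -0.0003, -44.0041, -17.6592,   0.0632,   0.0582,  -0.0002]), 'position': array([ 0.1911, -0.5943,  0.2216]), 'tcp_rot': array([[ 0.9521,  0.3058, -0.0003],
       [ 0.3058, -0.9521,  0.0021],
       [ 0.0004, -0.0021, -1.    ]]), 'force': array([0.6109, 0.0096, 0.018 ]), 'moment': array([ 0.018 ,  0.0337, -0.0303]), 'grasp_force': 0.0, 'opening': 1.000026393440691}
scene handle_pin [(0.61, array([[0.554 , 0.0616, 0.1839]]))]
scene handle_grip [(0.52, array([[0.5498, 0.0589, 0.2109]])), (0.45, array([[0.4673, 0.4131, 0.0702]]))]
scene crank [(0.76, array([[0.5556, 0.0633, 0.1848]]))]
scene handle []
scene plate [(0.76, array([[0.5831, 0.091 , 0.1023]])), (0.32, array([[ 0.4985, -0.3775,  0.0337]]))]
scene folders [(0.79, array([[0.6132, 0.1101, 0.072 ]])), (0.77, array([[ 0.7363, -0.1757,  0.0385]])), (0.64, array([[0.8324, 0.1422, 0.0387]]))]
scene crank_axis []
top handle_pin [(0.72, array([[0.5478, 0.0549, 0.2105]])), (0.68, array([[0.5448, 0.0556, 0.1997]]))]
top handle_grip [(0.66, array([[0.5493, 0.0561, 0.2111]]))]
top crank [(0.57, array([[0.5484, 0.0512, 0.2033]]))]
top handle []
top plate [(0.62, array([[0.5177, 0.0871, 0.0989]]))]
top folders [(0.8, array([[ 0.7171, -0.1963,  0.0415]])), (0.75, array([[0.8222, 0.119 , 0.0443]]))]
top crank_axis [(0.76, array([[0.5343, 0.0845, 0.1013]])), (0.5, array([[0.5506, 0.051 , 0.2029]]))]
```

View pics/scene0.png

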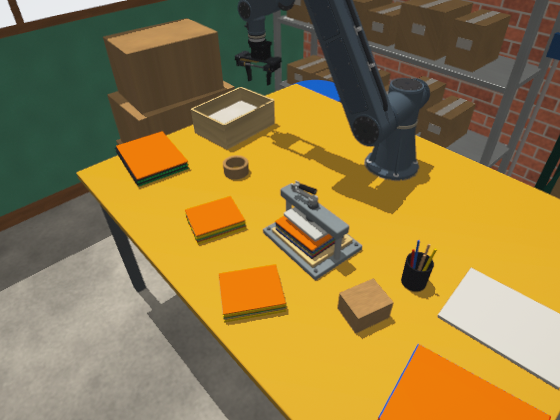

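View pics/top0.png

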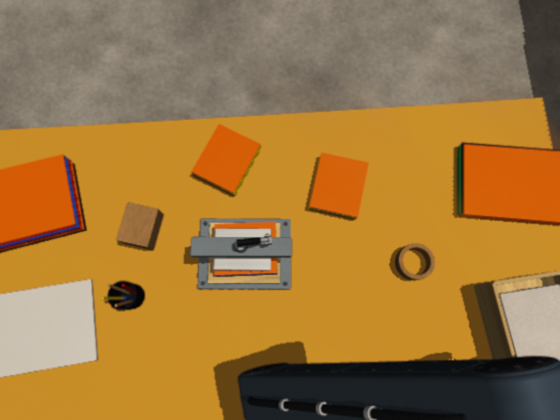

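The scene view shows the press at (310,225), and the top view shows it at (245,255) with the crank at about (252,242). The handle is folded over the arm, with the pin near (268,238). I'll measure it in the cloud.

Run:
```python
from h import *
np.set_printoptions(precision=4,suppress=True)
im=cv2.imread('pics/top0.png'); d=np.load('top0.npy')
M=np.zeros(d.shape,bool); M[205:300,180:305]=1
P=cloud('top',d,M)
b=P[(P[:,2]>.14)&(P[:,2]<.158)]; r=cv2.minAreaRect(b[:,:2].astype(np.float32)); print('beam',len(b),r,b[:,2].mean())
print(cv2.boxPoints(r))
c=P[P[:,2]>.168]; print('crank',len(c),cv2.minAreaRect(c[:,:2].astype(np.float32)))
for p in c[np.argsort(c[:,1])]: print(p)
base=P[(P[:,2]>.012)&(P[:,2]<.028)]; print('base',cv2.minAreaRect(base[:,:2].astype(np.float32)))
cv2.imwrite('pics/crop.png',cv2.resize(im[210:300,180:310],None,fx=6,fy=6))
print({k:np.round(v,3) for k,v in bot.camera_model('wrist').items()})
```

```text
beam 1665 ((0.5467922687530518, 0.08390939235687256), (0.2571108043193817, 0.05018290504813194), 86.20547485351562) 0.15031226858075603
[[ 0.5132 -0.0427]
 [ 0.5633 -0.046 ]
 [ 0.5803  0.2105]
 [ 0.5303  0.2138]]
crank 333 ((0.5490765571594238, 0.05037512257695198), (0.025373021140694618, 0.09161137789487839), 5.795581817626953)
[0.5571 0.0052 0.1846]
[0.5547 0.0053 0.1837]
[0.5514 0.0054 0.1891]
[0.5443 0.0056 0.202 ]
[0.5496 0.0056 0.1843]
[0.5422 0.0058 0.2001]
[0.5642 0.0069 0.2027]
[0.562 0.007 0.201]
[0.5622 0.0073 0.1852]
[0.5601 0.0075 0.1826]
[0.5581 0.0077 0.1798]
[0.5547 0.0078 0.1849]
[0.5529 0.008  0.1806]
[0.5437 0.008  0.2069]
[0.55   0.0081 0.1829]
[0.5423 0.0082 0.2001]
[0.5431 0.0086 0.179 ]
[0.5648 0.0093 0.2001]
[0.5626 0.0095 0.1984]
[0.5616 0.0098 0.1898]
[0.5602 0.01   0.1834]
[0.5573 0.0101 0.1854]
[0.5548 0.0103 0.1854]
[0.5474 0.0104 0.2005]
[0.5528 0.0104 0.1821]
[0.545  0.0105 0.1998]
[0.5421 0.0106 0.2026]
[0.5403 0.0108 0.198 ]
[0.5645 0.0118 0.2027]
[0.5618 0.0119 0.2037]
[0.5603 0.0121 0.198 ]
[0.5576 0.0122 0.1995]
[0.5554 0.0124 0.1978]
[0.5528 0.012
[... 6657 characters left out ...]
[0.5476 0.0928 0.1846]
[0.5425 0.0929 0.1854]
[0.5453 0.093  0.1832]
[0.541  0.0936 0.1787]
[0.5385 0.0937 0.1788]
[0.5501 0.095  0.1859]
[0.5447 0.095  0.1881]
[0.5534 0.0954 0.1807]
[0.5486 0.0957 0.1794]
[0.5434 0.0958 0.1802]
base ((0.5469214916229248, 0.08444898575544357), (0.2586946487426758, 0.19731292128562927), 86.10260772705078)
{'intrinsics': array([[334.968,   0.   , 277.92 ],
       [  0.   , 334.968, 208.423],
       [  0.   ,   0.   ,   1.   ]]), 'D': array([-0.03,  0.  ,  0.  ,  0.  ,  0.  ]), 'tool_from_camera': array([[-0.001, -0.959, -0.282,  0.077],
       [ 1.   , -0.   , -0.001, -0.   ],
       [ 0.001, -0.282,  0.959, -0.163],
       [ 0.   ,  0.   ,  0.   ,  1.   ]])}
```

View pics/crop.png

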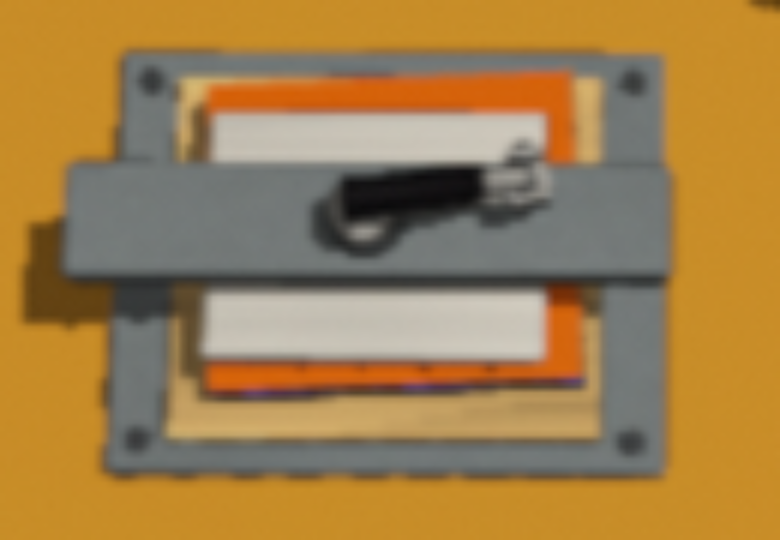

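The press centre is about (0.547,0.084) and the pin about (0.553,0.0135), which are 70.8 mm apart, so they agree with the 70 mm arm. The handle lies from the pin back over the arm towards +y, at about 0.1 rad fold. Next I'll move above it for a wrist look.

Call:
{"fn": "move_arm", "kwargs": {
  "increments": [
    {"xyz": [27, -25, -8], "roll": 0, "grip": 100},
    {"xyz": [27, -25, -8], "roll": 0, "grip": 100},
    {"xyz": [27, -25, -8], "roll": 0, "grip": 100},
    {"xyz": [27, -25, -8], "roll": 0, "grip": 100},
    {"xyz": [27, -25, -8], "roll": 0, "grip": 100}
  ]
}}

```text
time_s: 1.22
position: [0.282, -0.4332, 0.2629]
tcp_rot: [[0.952, 0.305, 0.0], [0.305, -0.952, 0.0], [0.0, 0.0, -1.0]]
force: [0.7, -0.5, -0.2]
opening: 1.001
grasp_force: 0.0
```

Call:
{"fn": "move_arm", "kwargs": {
  "increments": [
    {"xyz": [27, -25, -8], "roll": 0, "grip": 100},
    {"xyz": [27, -25, -8], "roll": 0, "grip": 100},
    {"xyz": [27, -25, -8], "roll": 0, "grip": 100},
    {"xyz": [27, -25, -8], "roll": 0, "grip": 100},
    {"xyz": [27, -25, -8], "roll": 0, "grip": 100}
  ]
}}

```text
time_s: 1.63
position: [0.3723, -0.2728, 0.3032]
tcp_rot: [[0.952, 0.305, 0.001], [0.305, -0.952, -0.0], [0.0, 0.001, -1.0]]
force: [0.2, -0.5, 0.2]
opening: 1.005
grasp_force: 0.0
```

Call:
{"fn": "move_arm", "kwargs": {
  "increments": [
    {"xyz": [27, -25, 0], "roll": 0, "grip": 100},
    {"xyz": [27, -25, 0], "roll": 0, "grip": 100},
    {"xyz": [27, -25, 0], "roll": 0, "grip": 100},
    {"xyz": [27, -25, 0], "roll": 0, "grip": 100},
    {"xyz": [27, -25, 0], "roll": 0, "grip": 100}
  ]
}}

```text
time_s: 2.05
position: [0.4627, -0.1124, 0.3029]
tcp_rot: [[0.952, 0.306, 0.001], [0.306, -0.952, -0.0], [0.001, 0.001, -1.0]]
force: [-0.0, -1.3, 0.2]
opening: 1.003
grasp_force: 0.0
```

Call:
{"fn": "move_arm", "kwargs": {
  "increments": [
    {"xyz": [27, -25, 0], "roll": 0, "grip": 100},
    {"xyz": [27, -25, 0], "roll": 0, "grip": 100},
    {"xyz": [27, -25, 0], "roll": 0, "grip": 100},
    {"xyz": [27, -25, 0], "roll": 0, "grip": 100},
    {"xyz": [27, -25, 0], "roll": 0, "grip": 100}
  ]
}}

```text
time_s: 2.47
position: [0.553, 0.048, 0.3027]
tcp_rot: [[0.952, 0.306, 0.0], [0.306, -0.952, -0.0], [0.0, 0.0, -1.0]]
force: [0.5, -1.2, -0.2]
opening: 0.998
grasp_force: 0.0
```

Call:
{"fn": "move_arm", "kwargs": {
  "increments": [
    {"xyz": [0, 0, 0], "roll": -0.12, "grip": 100},
    {"xyz": [0, 0, 0], "roll": -0.12, "grip": 100},
    {"xyz": [0, 0, 0], "roll": -0.12, "grip": 100},
    {"xyz": [0, 0, 0], "roll": -0.12, "grip": 100},
    {"xyz": [0, 0, 0], "roll": -0.12, "grip": 100}
  ]
}}

```text
time_s: 2.88
position: [0.5524, 0.0465, 0.3025]
tcp_rot: [[0.608, 0.794, -0.0], [0.794, -0.608, -0.0], [-0.0, -0.0, -1.0]]
force: [-0.2, 0.2, -0.2]
opening: 1.001
grasp_force: 0.0
```

Call:
{"fn": "move_arm", "kwargs": {
  "increments": [
    {"xyz": [0, 0, 0], "roll": -0.12, "grip": 100},
    {"xyz": [0, 0, 0], "roll": -0.12, "grip": 100},
    {"xyz": [0, 0, 0], "roll": -0.12, "grip": 100},
    {"xyz": [0, 0, 0], "roll": -0.12, "grip": 100},
    {"xyz": [0, 0, 0], "roll": -0.12, "grip": 100}
  ]
}}

```text
time_s: 3.3
position: [0.5523, 0.0462, 0.3026]
tcp_rot: [[0.054, 0.999, 0.0], [0.999, -0.054, 0.0], [0.0, 0.0, -1.0]]
force: [0.5, -0.3, -0.3]
opening: 1.001
grasp_force: 0.0
```

Call:
{"fn": "move_arm", "kwargs": {
  "increments": [
    {"xyz": [0, 0, 0], "roll": -0.12, "grip": 100},
    {"xyz": [0, 0, 0], "roll": 0, "grip": 100}
  ]
}}

```text
time_s: 3.47
position: [0.5523, 0.0461, 0.3026]
tcp_rot: [[-0.062, 0.998, -0.0], [0.998, 0.062, -0.0], [-0.0, -0.0, -1.0]]
force: [0.0, 0.4, -0.4]
opening: 0.999
grasp_force: 0.0
```

```bash
cat > look.py <<'E'
from h import *
import sys
np.set_printoptions(precision=4,suppress=True)
st=bot.read_state(); print(st['time_s'],st['position'],st['tcp_rot'].ravel(),st['joint_positions'])
im,d=bot.capture('wrist'); n=sys.argv[1]; cv2.imwrite(f'pics/{n}.png',im[:,:,::-1]); np.save(n+'.npy',d)
np.savez(n+'_st.npz',p=st['position'],R=st['tcp_rot'])
for l in ['handle_pin','handle_grip']:
    print(l,[(round(r['conf'],2),cam2w('wrist',r['at'],st)) for r in bot.spot_in(l,'wrist')])
for l in ['handle_grip','handle_pin']:
    for r in bot.trace(l,'wrist'):
        P=cloud('wrist',d,r['mask'],st); print(l,r['conf'],len(P),P.min(0),P.max(0),cv2.minAreaRect(P[:,:2].astype(np.float32)))
P=cloud('wrist',d,d>0,st)
b=P[(abs(P[:,2]-.15)<.005)&(abs(P[:,1]-.084)<.14)&(abs(P[:,0]-.547)<.06)]; print('beam',b[:,2].mean(),cv2.minAreaRect(b[:,:2].astype(np.float32)))
b=P[(abs(P[:,2]-.184)<.006)&(abs(P[:,1]-.084)<.14)&(abs(P[:,0]-.547)<.06)]; print('arm',np.median(b[:,2]),b.min(0),b.max(0),cv2.minAreaRect(b[:,:2].astype(np.float32)))
E
python3 look.py w1
```

```text
3.4667 [0.5523 0.0461 0.3026] [-0.062   0.9981 -0.      0.9981  0.062  -0.     -0.     -0.     -1.    ] [ -6.7767  19.7858  86.5095  -0.0025  73.7057 -10.3299]
handle_pin [(0.91, array([[0.5484, 0.062 , 0.209 ]]))]
handle_grip [(0.77, array([[0.5521, 0.0616, 0.2094]]))]
handle_grip 0.64 1812 [0.5379 0.0134 0.1494] [0.5631 0.0904 0.2178] ((0.5500803589820862, 0.0516798198223114), (0.021724868565797806, 0.07748913019895554), 5.199254512786865)
handle_pin 0.71 2622 [ 0.5334 -0.0696 -0.0011] [0.58   0.0976 0.2178] ((0.5542409420013428, 0.012725457549095154), (0.031567852944135666, 0.1699167937040329), 7.350620269775391)
beam 0.15036077702903183 ((0.5477845072746277, 0.08423127233982086), (0.25988852977752686, 0.050400327891111374), 85.97116088867188)
arm 0.18243243364723288 [0.5343 0.0064 0.1781] [0.565  0.0972 0.1898] ((0.55181485414505, 0.05238587036728859), (0.02726411446928978, 0.09021875262260437), 7.176902770996094)
```

View pics/w1.png

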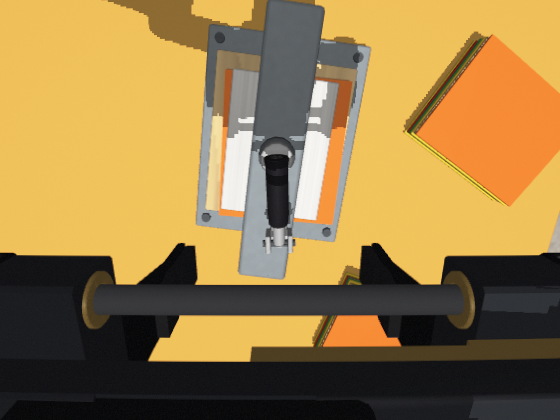

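The wrist view shows the handle from (277,160) back to the pin at (279,238), with the hub at (277,155). The beam fit gives the axis as (0.5474,0.0837) and the pin as (0.5537,0.014), with a fold of about 0.15 and the grip point near (0.549,0.065,0.204). I'll descend and pinch.

Call:
{"fn": "move_arm", "kwargs": {
  "increments": [
    {"xyz": [19, -2, 0], "roll": -0.03, "grip": 100},
    {"xyz": [0, 0, 30], "roll": 0, "grip": 100},
    {"xyz": [0, 0, 30], "roll": 0, "grip": 100},
    {"xyz": [0, 0, 30], "roll": 0, "grip": 80},
    {"xyz": [0, 0, 27], "roll": 0, "grip": 60}
  ]
}}

```text
time_s: 4.13
position: [0.549, 0.0652, 0.1843]
tcp_rot: [[-0.089, 0.996, 0.0], [0.996, 0.089, -0.0], [-0.0, 0.0, -1.0]]
force: [-0.5, -0.3, -0.4]
opening: 0.917
grasp_force: 0.0
```

Call:
{"fn": "move_arm", "kwargs": {
  "increments": [
    {"xyz": [0, 0, 0], "roll": 0, "grip": 0},
    {"xyz": [0, 0, 0], "roll": 0, "grip": 0},
    {"xyz": [0, 0, 0], "roll": 0, "grip": 0},
    {"xyz": [0, 0, 0], "roll": 0, "grip": 0},
    {"xyz": [0, 0, 0], "roll": 0, "grip": 0}
  ]
}}

```text
time_s: 4.55
position: [0.5506, 0.0649, 0.1875]
tcp_rot: [[-0.09, 0.996, 0.004], [0.996, 0.09, -0.0], [-0.001, 0.004, -1.0]]
force: [0.2, 0.6, 0.1]
opening: 0.555
grasp_force: 0.0
```

Call:
{"fn": "move_arm", "kwargs": {
  "increments": [
    {"xyz": [0, 0, 0], "roll": 0, "grip": 0},
    {"xyz": [0, 0, 0], "roll": 0, "grip": 0},
    {"xyz": [0, 0, 0], "roll": 0, "grip": 0}
  ]
}}

```text
time_s: 4.8
position: [0.5495, 0.065, 0.1862]
tcp_rot: [[-0.09, 0.996, 0.001], [0.996, 0.09, -0.0], [-0.0, 0.001, -1.0]]
force: [0.3, -0.5, -0.2]
opening: 0.325
grasp_force: 0.0
```

Call:
{"fn": "move_arm", "kwargs": {
  "increments": [
    {"xyz": [0, 0, 0], "roll": 0, "grip": 0},
    {"xyz": [0, 0, 0], "roll": 0, "grip": 0},
    {"xyz": [0, 0, 0], "roll": 0, "grip": 0}
  ]
}}

```text
time_s: 5.05
position: [0.5502, 0.0651, 0.1858]
tcp_rot: [[-0.09, 0.996, 0.002], [0.996, 0.09, 0.0], [0.0, 0.002, -1.0]]
force: [1.7, 1.8, 0.3]
opening: 0.197
grasp_force: 30.0
```

Pinched. Now the lift along an arc about the pin (radius 52).

Call:
{"fn": "move_arm", "kwargs": {
  "increments": [
    {"xyz": [-1.7, 0, -7.1], "roll": 0, "grip": 0},
    {"xyz": [-2.7, 0, -6.7], "roll": 0, "grip": 0},
    {"xyz": [-3.6, 0, -6.3], "roll": 0, "grip": 0},
    {"xyz": [-4.5, 0, -5.8], "roll": 0, "grip": 0}
  ]
}}

```text
time_s: 5.38
position: [0.5511, 0.0541, 0.2109]
tcp_rot: [[-0.089, 0.996, 0.001], [0.996, 0.089, 0.004], [0.004, 0.001, -1.0]]
force: [4.2, 5.0, -7.8]
opening: 0.193
grasp_force: 30.0
```

Call:
{"fn": "move_arm", "kwargs": {
  "increments": [
    {"xyz": [-5.2, 0, -5.0], "roll": 0, "grip": 0},
    {"xyz": [-5.8, 0, -4.3], "roll": 0, "grip": 0},
    {"xyz": [-6.5, 0, -3.5], "roll": 0, "grip": 0}
  ]
}}

```text
time_s: 5.63
position: [0.5525, 0.0384, 0.2239]
tcp_rot: [[-0.088, 0.996, 0.001], [0.996, 0.088, 0.008], [0.008, 0.002, -1.0]]
force: [4.5, 10.1, -4.6]
opening: 0.202
grasp_force: 30.0
```

Call:
{"fn": "move_arm", "kwargs": {
  "increments": [
    {"xyz": [-6.8, 0, -2.5], "roll": 0, "grip": 0},
    {"xyz": [-7.1, 0, -1.5], "roll": 0, "grip": 0},
    {"xyz": [-7.0, 0, -0.5], "roll": 0, "grip": 0},
    {"xyz": [0, 0, 0], "roll": 0, "grip": 0}
  ]
}}

```text
time_s: 5.97
position: [0.5546, 0.0171, 0.2302]
tcp_rot: [[-0.088, 0.996, 0.002], [0.996, 0.088, 0.007], [0.007, 0.003, -1.0]]
force: [0.9, 7.2, 5.6]
opening: 0.194
grasp_force: 30.2
```

Run:
```python
from h import *
np.set_printoptions(precision=4,suppress=True)
st=bot.read_state();print(st['position'],st['force'],st['opening'],st['grasp_force'])
c='scene';im,d=bot.capture(c); cv2.imwrite(f'pics/s1.png',cv2.resize(im[150:290,230:400],None,fx=4,fy=4)[:,:,::-1])
im,d=bot.capture('wrist'); cv2.imwrite(f'pics/w2.png',im[:,:,::-1])
cv2.imwrite('pics/m2.png',np.hstack([cv2.resize(cv2.imread('pics/s1.png'),(400,330)),cv2.resize(cv2.imread('pics/w2.png'),(400,330))]))
```

```text
[0.5546 0.0171 0.2302] [0.8826 7.1781 5.6021] 0.19375481160884916 30.15398999908939
```

View pics/m2.png

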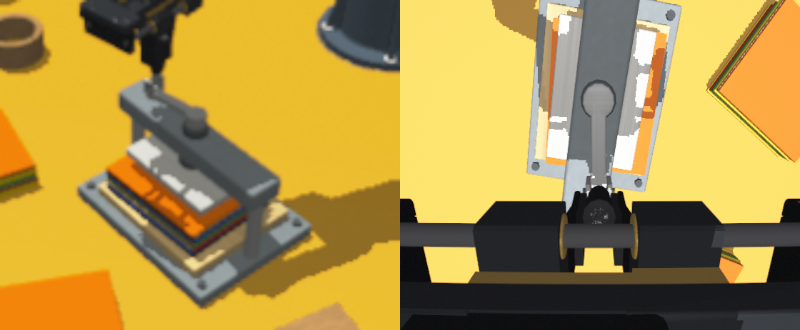

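The scene crop shows the handle standing in the gripper over the arm's outer end. The wrist crop shows the same, with the handle at about (600,210) in the montage, a few degrees short of upright. I'll release, turn 90° and close along the arm.

Call:
{"fn": "move_arm", "kwargs": {
  "increments": [
    {"xyz": [0, 0, 0], "roll": 0, "grip": 70},
    {"xyz": [0, 0, 0], "roll": 0, "grip": 70},
    {"xyz": [0, 0, 0], "roll": 0, "grip": 70},
    {"xyz": [0, 0, 0], "roll": 0, "grip": 70},
    {"xyz": [0, 0, 0], "roll": 0, "grip": 70}
  ]
}}

```text
time_s: 6.48
position: [0.5534, 0.0141, 0.2284]
tcp_rot: [[-0.09, 0.996, -0.001], [0.996, 0.09, -0.0], [-0.0, -0.001, -1.0]]
force: [-0.5, 0.3, -0.3]
opening: 0.493
grasp_force: 0.0
```

Call:
{"fn": "move_arm", "kwargs": {
  "increments": [
    {"xyz": [0, 0, 0], "roll": -0.12, "grip": 70},
    {"xyz": [0, 0, 0], "roll": -0.12, "grip": 70},
    {"xyz": [0, 0, 0], "roll": -0.12, "grip": 70},
    {"xyz": [0, 0, 0], "roll": -0.12, "grip": 70},
    {"xyz": [0, 0, 0], "roll": -0.12, "grip": 70}
  ]
}}

```text
time_s: 6.9
position: [0.5535, 0.0141, 0.2285]
tcp_rot: [[-0.641, 0.768, -0.001], [0.768, 0.641, -0.0], [0.001, -0.001, -1.0]]
force: [-0.3, -0.6, 0.1]
opening: 0.7
grasp_force: 0.0
```

Call:
{"fn": "move_arm", "kwargs": {
  "increments": [
    {"xyz": [0, 0, 0], "roll": -0.12, "grip": 70},
    {"xyz": [0, 0, 0], "roll": -0.12, "grip": 70},
    {"xyz": [0, 0, 0], "roll": -0.12, "grip": 70},
    {"xyz": [0, 0, 0], "roll": -0.12, "grip": 70},
    {"xyz": [0, 0, 0], "roll": -0.12, "grip": 70}
  ]
}}

```text
time_s: 7.32
position: [0.5535, 0.014, 0.2285]
tcp_rot: [[-0.962, 0.272, -0.001], [0.272, 0.962, -0.0], [0.001, -0.0, -1.0]]
force: [-0.0, -0.1, -0.2]
opening: 0.698
grasp_force: 0.0
```

Call:
{"fn": "move_arm", "kwargs": {
  "increments": [
    {"xyz": [0, 0, 0], "roll": -0.12, "grip": 70},
    {"xyz": [0, 0, 0], "roll": -0.12, "grip": 70},
    {"xyz": [0, 0, 0], "roll": -0.12, "grip": 70},
    {"xyz": [0, 0, 0], "roll": 0, "grip": 70}
  ]
}}

```text
time_s: 7.65
position: [0.5536, 0.0141, 0.2285]
tcp_rot: [[-0.997, -0.081, -0.001], [-0.081, 0.997, -0.0], [0.001, -0.0, -1.0]]
force: [-0.4, -0.4, 0.3]
opening: 0.697
grasp_force: 0.0
```

Run:
```python
from h import *
np.set_printoptions(precision=4,suppress=True)
st=bot.read_state();print(st['time_s'],st['position'],st['force'],st['opening'],st['joint_positions'],st['tcp_rot'])
for c in ['wrist','scene','top']:
    im,d=bot.capture(c); M=d>0
    P=cloud(c,d,M,st); q=(np.hypot(P[:,0]-.5537,P[:,1]-.014)<.03)&(P[:,2]>.2)&(P[:,2]<.285)
    P=P[q]; print(c,len(P))
    for lo in np.arange(.2,.285,.01):
        s=P[(P[:,2]>=lo)&(P[:,2]<lo+.01)]
        if len(s)>3: print(lo.round(3),len(s),s.min(0)[:2],s.max(0)[:2],np.median(s,0)[:2])
```

```text
7.65 [0.5536 0.0141 0.2285] [-0.4225 -0.4154  0.2868] 0.6968697846561274 [ -10.0994   24.335    91.989    -0.0166   63.7135 -104.7308] [[-0.9967 -0.0809 -0.0007]
 [-0.0809  0.9967 -0.0001]
 [ 0.0007 -0.0001 -1.    ]]
wrist 2186
0.2 309 [0.5406 0.005 ] [0.5664 0.0207] [0.5466 0.0121]
0.21 60 [0.5458 0.0101] [0.554  0.0224] [0.547 0.015]
0.22 224 [0.545  0.0103] [0.5578 0.0277] [0.5469 0.0152]
0.23 311 [ 0.5447 -0.0158] [0.5591 0.0299] [0.5468 0.0171]
0.24 358 [ 0.5443 -0.0158] [0.5581 0.0322] [0.5466 0.0193]
0.25 385 [ 0.5441 -0.0159] [0.5552 0.0343] [0.546  0.0224]
0.26 223 [0.5435 0.0202] [0.5628 0.0375] [0.5454 0.0278]
0.27 316 [0.5557 0.0205] [0.5627 0.0361] [0.5586 0.0277]
scene 111
0.2 12 [0.5451 0.0091] [0.5671 0.0226] [0.557  0.0189]
0.21 9 [0.5501 0.0137] [0.5609 0.0258] [0.558  0.0237]
0.22 13 [0.5476 0.0137] [0.5624 0.0294] [0.5579 0.0256]
0.23 19 [ 0.5485 -0.0149] [0.5626 0.0324] [0.5584 0.0257]
0.24 15 [0.5491 0.0172] [0.5629 0.0341] [0.5585 0.0284]
0.25 20 [ 0.5495 -0.0159] [0.5613 0.0428] [0.5581 0.0308]
0.26 13 [0.5501 0.0267] [0.5612 0.0386] [0.558  0.0329]
0.27 10 [ 0.5542 -0.0156] [0.5626 0.038 ] [0.5564 0.0286]
top 0
```

The handle leans back about 0.2 rad. Closing along the arm will set it upright.

Call:
{"fn": "move_arm", "kwargs": {
  "increments": [
    {"xyz": [0, 0, 0], "roll": 0, "grip": 0},
    {"xyz": [0, 0, 0], "roll": 0, "grip": 0},
    {"xyz": [0, 0, 0], "roll": 0, "grip": 0},
    {"xyz": [0, 0, 0], "roll": 0, "grip": 0},
    {"xyz": [0, 0, 0], "roll": 0, "grip": 0}
  ]
}}

```text
time_s: 8.22
position: [0.5538, 0.015, 0.229]
tcp_rot: [[-0.997, -0.079, 0.0], [-0.079, 0.997, 0.001], [-0.0, 0.001, -1.0]]
force: [-0.3, 1.9, 1.2]
opening: 0.407
grasp_force: 1.1
```

Call:
{"fn": "move_arm", "kwargs": {
  "increments": [
    {"xyz": [0, 0, 0], "roll": 0, "grip": 0},
    {"xyz": [0, 0, 0], "roll": 0, "grip": 0},
    {"xyz": [0, 0, 0], "roll": 0, "grip": 0},
    {"xyz": [0, 0, 0], "roll": 0, "grip": 0},
    {"xyz": [0, 0, 0], "roll": 0, "grip": 0}
  ]
}}

```text
time_s: 8.63
position: [0.554, 0.0141, 0.2289]
tcp_rot: [[-0.997, -0.079, 0.0], [-0.079, 0.997, -0.0], [-0.0, -0.0, -1.0]]
force: [-1.1, 1.7, 1.7]
opening: 0.201
grasp_force: 30.0
```

Run:
```python
from h import *
np.set_printoptions(precision=4,suppress=True)
st=bot.read_state();print(st['time_s'],st['position'],st['force'],st['opening'],st['grasp_force'])
c='scene'
im,d=bot.capture(c); cv2.imwrite('pics/s2.png',cv2.resize(im[150:290,230:400],None,fx=4,fy=4)[:,:,::-1])
P=cloud(c,d,d>0,st)
print('plate',[(r['conf'],cam2w(c,r['at'])) for r in bot.spot_in('plate',c)])
for l in ['plate','folders']:
  for r in bot.trace(l,c)[:1]:
    Q=cloud(c,d,r['mask'],st); print(l,len(Q),np.histogram(Q[:,2],np.arange(0,.16,.004)))
```

```text
8.6333 [0.554  0.0141 0.2289] [-1.1412  1.6702  1.7365] 0.2011265024139672 29.99589501185028
plate [(0.85, array([[0.5855, 0.0921, 0.1012]])), (0.56, array([[0.5531, 0.0334, 0.1821]]))]
folders 1042 (array([  1,   0,   0,   0,   0,   0,   0,   0,  23,  74,  48,  54,  46,
        75,  41,  54,  51,  66, 388, 118,   1,   0,   0,   0,   0,   0,
         0,   0,   0,   0,   0,   0,   0,   0,   0,   0,   0,   0,   0]), array([0.   , 0.004, 0.008, 0.012, 0.016, 0.02 , 0.024, 0.028, 0.032,
       0.036, 0.04 , 0.044, 0.048, 0.052, 0.056, 0.06 , 0.064, 0.068,
       0.072, 0.076, 0.08 , 0.084, 0.088, 0.092, 0.096, 0.1  , 0.104,
       0.108, 0.112, 0.116, 0.12 , 0.124, 0.128, 0.132, 0.136, 0.14 ,
       0.144, 0.148, 0.152, 0.156]))
```

View pics/s2.png

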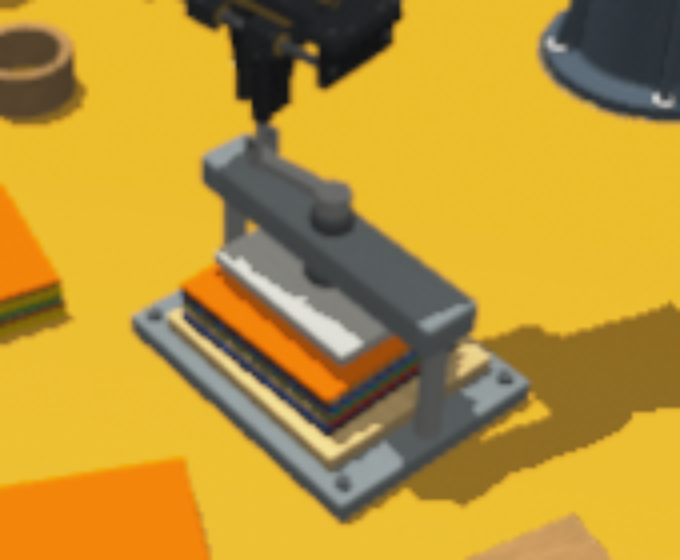

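The crop shows the handle standing upright in the pads at (262,145), and the plate about 15 mm above the stack, which means roughly 3.5–4 rad of free turning. I'll compute the circle rows.

```bash
cat > circ.py <<'E'
import numpy as np,sys
def rows(t0,steps,yaw=None):
    x=np.array([-.9968,-.0800]); y=np.array([-.0800,.9968]); out=[]
    t=t0
    for s in steps:
        a=70*np.array([np.cos(t),np.sin(t)]); t-=s; b=70*np.array([np.cos(t),np.sin(t)])
        out.append((round((b-a)@x,1),round((b-a)@y,1)))
    return out,t
if __name__=='__main__':
    o,t=rows(float(sys.argv[1]),[float(sys.argv[2])]*int(sys.argv[3]))
    for i in range(0,len(o),5): print(o[i:i+5])
    print(t)
E
python3 circ.py -1.4765 .15 40
```

```text
[(np.float64(10.5), np.float64(0.6)), (np.float64(10.3), np.float64(2.2)), (np.float64(9.8), np.float64(3.7)), (np.float64(9.2), np.float64(5.1)), (np.float64(8.3), np.float64(6.4))]
[(np.float64(7.2), np.float64(7.6)), (np.float64(6.0), np.float64(8.6)), (np.float64(4.7), np.float64(9.4)), (np.float64(3.2), np.float64(10.0)), (np.float64(1.7), np.float64(10.4))]
[(np.float64(0.1), np.float64(10.5)), (np.float64(-1.5), np.float64(10.4)), (np.float64(-3.0), np.float64(10.1)), (np.float64(-4.5), np.float64(9.5)), (np.float64(-5.8), np.float64(8.7))]
[(np.float64(-7.1), np.float64(7.7)), (np.float64(-8.2), np.float64(6.6)), (np.float64(-9.0), np.float64(5.3)), (np.float64(-9.7), np.float64(3.9)), (np.float64(-10.2), np.float64(2.4))]
[(np.float64(-10.5), np.float64(0.8)), (np.float64(-10.5), np.float64(-0.7)), (np.float64(-10.2), np.float64(-2.3)), (np.float64(-9.8), np.float64(-3.8)), (np.float64(-9.1), np.float64(-5.2))]
[(np.float64(-8.2), np.float64(-6.5)), (np.float64(-7.2), np.float64(-7.7)), (np.float64(-5.9), np.float64(-8.6)), (np.float64(-4.6), np.float64(-9.4)), (np.float64(-3.1), np.float64(-10.0))]
[(np.float64(-1.6), np.float64(-10.4)), (np.float64(-0.0), np.float64(-10.5)), (np.float64(1.6), np.float64(-10.4)), (np.float64(3.1), np.float64(-10.0)), (np.float64(4.5), np.float64(-9.5))]
[(np.float64(5.9), np.float64(-8.7)), (np.float64(7.1), np.float64(-7.7)), (np.float64(8.2), np.float64(-6.5)), (np.float64(9.1), np.float64(-5.2)), (np.float64(9.8), np.float64(-3.8))]
-7.476500000000007
```

Call:
{"fn": "move_arm", "kwargs": {
  "increments": [
    {"xyz": [10.5, 0.6, 0], "roll": 0, "grip": 0},
    {"xyz": [10.3, 2.2, 0], "roll": 0, "grip": 0},
    {"xyz": [9.8, 3.7, 0], "roll": 0, "grip": 0},
    {"xyz": [9.2, 5.1, 0], "roll": 0, "grip": 0},
    {"xyz": [8.3, 6.4, 0], "roll": 0, "grip": 0}
  ]
}}

```text
time_s: 9.25
position: [0.5094, 0.0252, 0.2291]
tcp_rot: [[-0.997, -0.079, 0.011], [-0.079, 0.997, -0.006], [-0.011, -0.007, -1.0]]
force: [9.6, -6.9, -6.4]
opening: 0.199
grasp_force: 30.0
```

Tangential resistance is about 11.8 N at 69.8 mm radius, as expected for free turning. I'll carry on.

Call:
{"fn": "move_arm", "kwargs": {
  "increments": [
    {"xyz": [7.2, 7.6, 0], "roll": 0, "grip": 0},
    {"xyz": [6.0, 8.6, 0], "roll": 0, "grip": 0},
    {"xyz": [4.7, 9.4, 0], "roll": 0, "grip": 0},
    {"xyz": [3.2, 10.0, 0], "roll": 0, "grip": 0},
    {"xyz": [1.7, 10.4, 0], "roll": 0, "grip": 0}
  ]
}}

```text
time_s: 9.67
position: [0.4794, 0.0685, 0.2289]
tcp_rot: [[-0.997, -0.081, 0.003], [-0.081, 0.997, -0.009], [-0.002, -0.009, -1.0]]
force: [2.1, -11.6, 1.0]
opening: 0.198
grasp_force: 30.0
```

Call:
{"fn": "move_arm", "kwargs": {
  "increments": [
    {"xyz": [0.1, 10.5, 0], "roll": 0, "grip": 0},
    {"xyz": [-1.5, 10.4, 0], "roll": 0, "grip": 0},
    {"xyz": [-3.0, 10.1, 0], "roll": 0, "grip": 0},
    {"xyz": [-4.5, 9.5, 0], "roll": 0, "grip": 0}
  ]
}}

```text
time_s: 10.0
position: [0.4827, 0.11, 0.2288]
tcp_rot: [[-0.997, -0.081, -0.003], [-0.081, 0.997, -0.009], [0.004, -0.008, -1.0]]
force: [-3.1, -11.9, 4.2]
opening: 0.199
grasp_force: 30.0
```

```bash
cat > tan.py <<'E'
import sys,numpy as np
for a in sys.argv[1:]:
    x,y,fx,fy=map(float,a.split(',')); dx,dy=x-.5474,y-.0837; t=np.arctan2(dy,dx)
    print('r',round(1e3*np.hypot(dx,dy),1),'th',round(t if t<-1.4 else t-2*np.pi,3),'Ftan',round(-(fx*np.sin(t)-fy*np.cos(t)),2),'Frad',round(fx*np.cos(t)+fy*np.sin(t),2))
E
python3 - <<'E'
from h import *
from tan import *
E
python3 - <<'E'
from h import *
import subprocess
s=bot.read_state();p=s['position'];f=s['force']
print(s['joint_positions']);print(subprocess.getoutput(f"python3 tan.py {p[0]},{p[1]},{f[0]},{f[1]}"))
E
```

```text
[  0.19450175  19.88217951  99.75801916  -0.56240015  60.53641307
 -94.16781717]
r 69.9 th -3.528 Ftan 12.2 Frad -1.64
```

Free level is about 12 N. I'll carry on with shorter calls.

Call:
{"fn": "move_arm", "kwargs": {
  "increments": [
    {"xyz": [-5.8, 8.7, 0], "roll": 0, "grip": 0},
    {"xyz": [-7.1, 7.7, 0], "roll": 0, "grip": 0},
    {"xyz": [-8.2, 6.6, 0], "roll": 0, "grip": 0}
  ]
}}

```text
time_s: 10.25
position: [0.4999, 0.1352, 0.2287]
tcp_rot: [[-0.997, -0.081, -0.008], [-0.081, 0.997, -0.008], [0.008, -0.007, -1.0]]
force: [-8.1, -9.9, 9.1]
opening: 0.203
grasp_force: 30.0
```

```bash
cat > s.py <<'E'
from h import *
import subprocess
s=bot.read_state();p=s['position'];f=s['force']
print(s['time_s'],subprocess.getoutput(f"python3 tan.py {p[0]},{p[1]},{f[0]},{f[1]}"))
E
python3 s.py
python3 - <<'E'
from h import *
c='scene';im,d=bot.capture(c)
for l in ['plate','folders']:
  for r in bot.trace(l,c)[:1]:
    Q=cloud(c,d,r['mask']); print(l,r['conf'],len(Q),np.histogram(Q[:,2],np.arange(.06,.12,.003)))
E
```

```text
10.25 r 70.0 th -3.967 Ftan 12.69 Frad -1.79
plate 0.62 641 (array([  0,   0,   0,   0,   2,   1,   1,   6,  17,  48, 250, 272,  30,
        11,   2,   1,   0,   0,   0]), array([0.06 , 0.063, 0.066, 0.069, 0.072, 0.075, 0.078, 0.081, 0.084,
       0.087, 0.09 , 0.093, 0.096, 0.099, 0.102, 0.105, 0.108, 0.111,
       0.114, 0.117]))
folders 0.92 2970 (array([0, 0, 0, 0, 0, 0, 0, 0, 0, 0, 0, 0, 0, 0, 0, 0, 0, 0, 0]), array([0.06 , 0.063, 0.066, 0.069, 0.072, 0.075, 0.078, 0.081, 0.084,
       0.087, 0.09 , 0.093, 0.096, 0.099, 0.102, 0.105, 0.108, 0.111,
       0.114, 0.117]))
```

Call:
{"fn": "move_arm", "kwargs": {
  "increments": [
    {"xyz": [-9.0, 5.3, 0], "roll": 0, "grip": 0},
    {"xyz": [-9.7, 3.9, 0], "roll": 0, "grip": 0},
    {"xyz": [-10.2, 2.4, 0], "roll": 0, "grip": 0}
  ]
}}

```text
time_s: 10.65
position: [0.5259, 0.1504, 0.2287]
tcp_rot: [[-0.997, -0.08, -0.012], [-0.08, 0.997, -0.004], [0.012, -0.003, -1.0]]
force: [-11.8, -4.0, 10.8]
opening: 0.198
grasp_force: 30.0
```

```bash
python3 s.py
```

```text
10.65 r 70.1 th -4.401 Ftan 12.47 Frad -0.22
```

Call:
{"fn": "move_arm", "kwargs": {
  "increments": [
    {"xyz": [-10.5, 0.8, 0], "roll": 0, "grip": 0},
    {"xyz": [-10.5, -0.7, 0], "roll": 0, "grip": 0}
  ]
}}

```text
time_s: 10.82
position: [0.5465, 0.1538, 0.2287]
tcp_rot: [[-0.997, -0.08, -0.013], [-0.08, 0.997, -0.001], [0.013, 0.0, -1.0]]
force: [-12.0, 0.3, 11.6]
opening: 0.202
grasp_force: 30.0
```

```bash
python3 s.py
```

```text
10.8167 r 70.1 th -4.699 Ftan 11.99 Frad 0.43
```

Call:
{"fn": "move_arm", "kwargs": {
  "increments": [
    {"xyz": [-10.2, -2.3, 0], "roll": 0, "grip": 0},
    {"xyz": [-9.8, -3.8, 0], "roll": 0, "grip": 0}
  ]
}}

```text
time_s: 10.98
position: [0.5672, 0.1509, 0.2288]
tcp_rot: [[-0.997, -0.079, -0.012], [-0.079, 0.997, 0.003], [0.011, 0.004, -1.0]]
force: [-10.1, 4.6, 9.0]
opening: 0.199
grasp_force: 30.0
```

```bash
python3 s.py
python3 - <<'E'
from h import *
c='scene';im,d=bot.capture(c)
for r in bot.trace('plate',c)[:1]:
    Q=cloud(c,d,r['mask']); print(r['conf'],len(Q),np.histogram(Q[:,2],np.arange(.06,.12,.003))[0])
E
```

```text
10.9833 r 70.1 th -4.999 Ftan 10.94 Frad 1.55
0.72 2043 [ 31  53 341 771 116   0   0   0   0   0   0   0   0   0   0   0   0   0
   0]
```

Call:
{"fn": "move_arm", "kwargs": {
  "increments": [
    {"xyz": [-9.1, -5.2, 0], "roll": 0, "grip": 0}
  ]
}}

```text
time_s: 11.17
position: [0.5762, 0.1476, 0.2288]
tcp_rot: [[-0.997, -0.079, -0.011], [-0.079, 0.997, 0.005], [0.011, 0.006, -1.0]]
force: [-9.6, 6.1, 8.2]
opening: 0.199
grasp_force: 30.0
```

Call:
{"fn": "move_arm", "kwargs": {
  "increments": [
    {"xyz": [-8.2, -6.5, 0], "roll": 0, "grip": 0}
  ]
}}

```text
time_s: 11.25
position: [0.586, 0.1422, 0.2288]
tcp_rot: [[-0.997, -0.079, -0.009], [-0.08, 0.997, 0.006], [0.009, 0.007, -1.0]]
force: [-8.0, 8.4, 7.4]
opening: 0.197
grasp_force: 30.0
```

```bash
python3 s.py
```

```text
11.25 r 70.1 th -5.295 Ftan 11.32 Frad 2.66
```

Call:
{"fn": "move_arm", "kwargs": {
  "increments": [
    {"xyz": [-7.2, -7.7, 0], "roll": 0, "grip": 0}
  ]
}}

```text
time_s: 11.33
position: [0.5946, 0.1355, 0.2288]
tcp_rot: [[-0.997, -0.079, -0.008], [-0.079, 0.997, 0.007], [0.007, 0.007, -1.0]]
force: [-7.5, 9.6, 7.2]
opening: 0.201
grasp_force: 30.0
```

```bash
python3 s.py
```

```text
11.3333 r 70.1 th -5.451 Ftan 12.01 Frad 2.11
```

Call:
{"fn": "move_arm", "kwargs": {
  "increments": [
    {"xyz": [-5.9, -8.6, 0], "roll": 0, "grip": 0}
  ]
}}

```text
time_s: 11.42
position: [0.6018, 0.1279, 0.2288]
tcp_rot: [[-0.997, -0.079, -0.006], [-0.079, 0.997, 0.008], [0.006, 0.008, -1.0]]
force: [-5.6, 11.3, 5.7]
opening: 0.202
grasp_force: 30.0
```

```bash
python3 s.py
```

```text
11.4167 r 70.1 th -5.601 Ftan 12.31 Frad 2.8
```

Call:
{"fn": "move_arm", "kwargs": {
  "increments": [
    {"xyz": [-4.6, -9.4, 0], "roll": 0, "grip": 0}
  ]
}}

```text
time_s: 11.5
position: [0.6076, 0.1196, 0.2289]
tcp_rot: [[-0.997, -0.079, -0.005], [-0.079, 0.997, 0.01], [0.004, 0.01, -1.0]]
force: [-4.8, 14.0, 5.7]
opening: 0.2
grasp_force: 30.0
```

```bash
python3 s.py;python3 - <<'E'
from h import *
c='scene';im,d=bot.capture(c);cv2.imwrite('pics/s3.png',cv2.resize(im[150:290,230:400],None,fx=4,fy=4)[:,:,::-1])
for r in bot.trace('plate',c)[:1]:
    Q=cloud(c,d,r['mask']); print(r['conf'],len(Q),np.histogram(Q[:,2],np.arange(.06,.12,.003))[0])
E
```

```text
11.5 r 70.1 th -5.746 Ftan 14.45 Frad 3.08
0.75 711 [  0   0   0   0   1  13  20  48 282 279  39  22   6   0   0   0   0   0
   0]
```

View pics/s3.png

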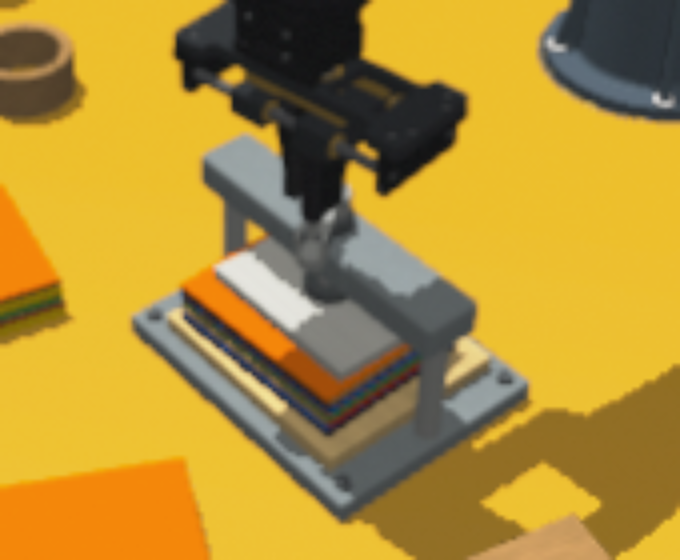

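The plate now lies on the stack (grey plate edge at (330,340)), and the force has started to rise (+2.4 N). I'll go on in small steps.

Call:
{"fn": "move_arm", "kwargs": {
  "increments": [
    {"xyz": [-3.1, -10.0, 0], "roll": 0, "grip": 0}
  ]
}}

```text
time_s: 11.68
position: [0.6117, 0.1114, 0.2289]
tcp_rot: [[-0.997, -0.079, -0.004], [-0.079, 0.997, 0.012], [0.003, 0.012, -1.0]]
force: [-4.3, 14.7, 5.0]
opening: 0.203
grasp_force: 30.0
```

```bash
python3 s.py
```

```text
11.6833 r 70.0 th -5.876 Ftan 15.24 Frad 1.86
```

Call:
{"fn": "move_arm", "kwargs": {
  "increments": [
    {"xyz": [-1.4, -8.3, 0], "roll": 0, "grip": 0}
  ]
}}

```text
time_s: 11.77
position: [0.6147, 0.1031, 0.2289]
tcp_rot: [[-0.997, -0.079, -0.002], [-0.079, 0.997, 0.012], [0.001, 0.012, -1.0]]
force: [-1.5, 17.7, 4.6]
opening: 0.201
grasp_force: 30.0
```

```bash
python3 s.py
```

```text
11.7667 r 70.0 th -6.003 Ftan 17.43 Frad 3.48
```

The force is +5 N above free, about 0.51 rad past first bearing, so it is firm. Now I'll unload, release, turn to the arm's direction and square the handle.

Call:
{"fn": "move_arm", "kwargs": {
  "increments": [
    {"xyz": [0.5, 4, 0], "roll": 0, "grip": 0},
    {"xyz": [0.5, 2.5, 0], "roll": 0, "grip": 0},
    {"xyz": [0, 0, 0], "roll": 0, "grip": 0}
  ]
}}

```text
time_s: 12.02
position: [0.615, 0.1024, 0.2289]
tcp_rot: [[-0.997, -0.08, 0.001], [-0.08, 0.997, -0.002], [-0.001, -0.002, -1.0]]
force: [1.3, -2.7, 2.7]
opening: 0.199
grasp_force: 30.0
```

```bash
python3 s.py
```

```text
12.0167 r 70.1 th -6.013 Ftan -2.96 Frad 0.49
```

Call:
{"fn": "move_arm", "kwargs": {
  "increments": [
    {"xyz": [0, -1, 0], "roll": 0, "grip": 70},
    {"xyz": [0, 0, 0], "roll": 0, "grip": 70},
    {"xyz": [0, 0, 0], "roll": 0, "grip": 70},
    {"xyz": [0, 0, 0], "roll": 0, "grip": 70},
    {"xyz": [0, 0, 0], "roll": 0, "grip": 70}
  ]
}}

```text
time_s: 12.43
position: [0.6143, 0.1023, 0.2284]
tcp_rot: [[-0.997, -0.079, -0.001], [-0.079, 0.997, 0.0], [0.001, 0.0, -1.0]]
force: [-0.5, 0.6, 0.2]
opening: 0.499
grasp_force: 0.0
```

Call:
{"fn": "move_arm", "kwargs": {
  "increments": [
    {"xyz": [0, 0, 0], "roll": 0, "grip": 70},
    {"xyz": [0, 0, 0], "roll": 0.115, "grip": 70},
    {"xyz": [0, 0, 0], "roll": 0.115, "grip": 70},
    {"xyz": [0, 0, 0], "roll": 0.115, "grip": 70},
    {"xyz": [0, 0, 0], "roll": 0.115, "grip": 70}
  ]
}}

```text
time_s: 12.85
position: [0.6145, 0.1023, 0.2287]
tcp_rot: [[-0.926, 0.377, -0.0], [0.377, 0.926, 0.0], [0.0, -0.0, -1.0]]
force: [-0.0, 0.5, -0.3]
opening: 0.701
grasp_force: 0.0
```

Call:
{"fn": "move_arm", "kwargs": {
  "increments": [
    {"xyz": [0, 0, 0], "roll": 0.115, "grip": 70},
    {"xyz": [0, 0, 0], "roll": 0.115, "grip": 70},
    {"xyz": [0, 0, 0], "roll": 0.115, "grip": 70},
    {"xyz": [0, 0, 0], "roll": 0.115, "grip": 70},
    {"xyz": [0, 0, 0], "roll": 0.115, "grip": 70}
  ]
}}

```text
time_s: 13.27
position: [0.6145, 0.1024, 0.2287]
tcp_rot: [[-0.572, 0.82, -0.0], [0.82, 0.572, 0.0], [0.0, -0.0, -1.0]]
force: [-0.5, -0.0, -0.0]
opening: 0.702
grasp_force: 0.0
```

Call:
{"fn": "move_arm", "kwargs": {
  "increments": [
    {"xyz": [0, 0, 0], "roll": 0.115, "grip": 70},
    {"xyz": [0, 0, 0], "roll": 0.115, "grip": 70},
    {"xyz": [0, 0, 0], "roll": 0.115, "grip": 70},
    {"xyz": [0, 0, 0], "roll": 0, "grip": 70}
  ]
}}

```text
time_s: 13.6
position: [0.6145, 0.1024, 0.2287]
tcp_rot: [[-0.265, 0.964, -0.0], [0.964, 0.265, 0.0], [0.0, -0.0, -1.0]]
force: [0.6, -1.2, 0.6]
opening: 0.7
grasp_force: 0.0
```

```bash
cat > tilt.py <<'E'
from h import *
np.set_printoptions(precision=4,suppress=True)
st=bot.read_state();print(st['time_s'],st['position'],st['tcp_rot'].ravel())
u=np.array([np.cos(-6.013),np.sin(-6.013)]);v=np.array([-u[1],u[0]])
for c in ['wrist','scene']:
    im,d=bot.capture(c); P=cloud(c,d,d>0,st)
    q=P[:,:2]-[.5474,.0837]; a=q@u*1e3; b=q@v*1e3
    k=(abs(a-70)<30)&(abs(b)<13)
    for lo in np.arange(.2,.285,.01):
        s=k&(P[:,2]>=lo)&(P[:,2]<lo+.01)
        if s.sum()>3: print(c,lo.round(3),s.sum(),'rad',np.percentile(a[s],[2,50,98]).round(1),'tan',np.percentile(b[s],[2,50,98]).round(1))
E
python3 tilt.py
```

```text
13.6 [0.6145 0.1024 0.2287] [-0.2649  0.9643 -0.0001  0.9643  0.2649  0.0001  0.0001 -0.0001 -1.    ]
wrist 0.2 227 rad [63.4 70.6 77.8] tan [ 2.3  9.1 11.7]
wrist 0.21 57 rad [63.2 70.5 77.8] tan [2.3 7.2 8.1]
wrist 0.22 199 rad [62.2 71.  99.7] tan [-1.5  7.3  8.7]
wrist 0.23 395 rad [62.4 74.5 99.9] tan [-7.8  6.7  9. ]
wrist 0.24 427 rad [62.2 73.3 99.9] tan [-3.4  6.9  9.2]
wrist 0.25 413 rad [62.5 71.6 99.9] tan [1.5 7.3 9.1]
wrist 0.26 260 rad [64.2 71.1 99.9] tan [-8.6  8.1  9.1]
wrist 0.27 512 rad [62.8 71.9 99.9] tan [-9.1 -5.5 -1.4]
scene 0.2 21 rad [63.3 72.5 78.8] tan [-6.9  3.7 11.8]
scene 0.21 6 rad [68.8 73.6 78.5] tan [0.3 5.1 7.5]
scene 0.22 14 rad [69.9 75.8 79.3] tan [0.2 5.5 8.9]
scene 0.23 15 rad [69.7 76.6 78.8] tan [-1.4  5.5  8.3]
scene 0.24 15 rad [70.7 75.4 80. ] tan [-1.8  6.2  8.3]
scene 0.25 6 rad [65.1 75.3 77.6] tan [-0.4  5.8  7.6]
```

The handle stands within about 1° of upright and the crank has held. I'll retreat straight up and check.

Call:
{"fn": "move_arm", "kwargs": {
  "increments": [
    {"xyz": [0, 0, -15], "roll": 0, "grip": 70},
    {"xyz": [0, 0, -25], "roll": 0, "grip": 70},
    {"xyz": [0, 0, -30], "roll": 0, "grip": 70},
    {"xyz": [0, 0, -30], "roll": 0, "grip": 70},
    {"xyz": [0, 0, -30], "roll": 0, "grip": 70}
  ]
}}

```text
time_s: 14.12
position: [0.6142, 0.1023, 0.3599]
tcp_rot: [[-0.269, 0.963, -0.001], [0.963, 0.269, 0.0], [0.0, -0.001, -1.0]]
force: [2.1, 0.6, 0.1]
opening: 0.704
grasp_force: 0.0
```

Call:
{"fn": "move_arm", "kwargs": {
  "increments": [
    {"xyz": [0, 0, 0], "roll": 0, "grip": 70},
    {"xyz": [0, 0, 0], "roll": 0, "grip": 70}
  ]
}}

```text
time_s: 14.28
position: [0.6156, 0.1023, 0.3612]
tcp_rot: [[-0.269, 0.963, 0.005], [0.963, 0.269, -0.0], [-0.002, 0.005, -1.0]]
force: [-0.1, -0.0, -0.1]
opening: 0.702
grasp_force: 0.0
```

```bash
python3 tilt.py
python3 - <<'E'
from h import *
im,d=bot.capture('scene');a=cv2.resize(im[150:290,230:400],(400,330))
im,d=bot.capture('wrist');cv2.imwrite('pics/f.png',np.hstack([a,cv2.resize(im,(400,330))])[:,:,::-1])
E
```

```text
14.2833 [0.6156 0.1023 0.3612] [-0.2688  0.9632  0.0053  0.9632  0.2688 -0.0001 -0.0015  0.0051 -1.    ]
wrist 0.2 63 rad [63.3 70.2 77.8] tan [ 6.2  9.7 11.4]
wrist 0.21 8 rad [66.  71.6 75.7] tan [6.  7.3 7.9]
wrist 0.22 33 rad [62.5 69.2 78.3] tan [3.  7.9 8.8]
wrist 0.23 53 rad [62.1 70.1 78.1] tan [2.7 7.7 8.6]
wrist 0.24 48 rad [62.2 70.5 78.6] tan [2.9 7.1 8.7]
wrist 0.25 59 rad [62.  70.1 78.3] tan [2.4 7.7 8.8]
wrist 0.26 45 rad [62.7 70.1 77.5] tan [3.7 8.  9.2]
wrist 0.27 451 rad [62.1 70.  78.7] tan [-8.4  0.3  8.8]
scene 0.2 27 rad [62.9 72.2 76.6] tan [-9.9  2.5 11.3]
scene 0.21 10 rad [68.3 73.8 77.4] tan [-2.9  4.5  8. ]
scene 0.22 16 rad [68.9 75.6 79.6] tan [-4.8  3.7  8.6]
scene 0.23 17 rad [69.6 75.6 80.2] tan [-4.8  3.5  8.6]
scene 0.24 18 rad [70.1 75.  79.6] tan [-5.1  3.9  7.9]
scene 0.25 18 rad [64.7 75.7 80.3] tan [-3.2  4.6  8.8]
scene 0.26 20 rad [68.  76.  80.1] tan [-5.2  3.8  9. ]
scene 0.27 29 rad [60.5 70.9 78.5] tan [-8.2  0.5  8. ]
```

View pics/f.png

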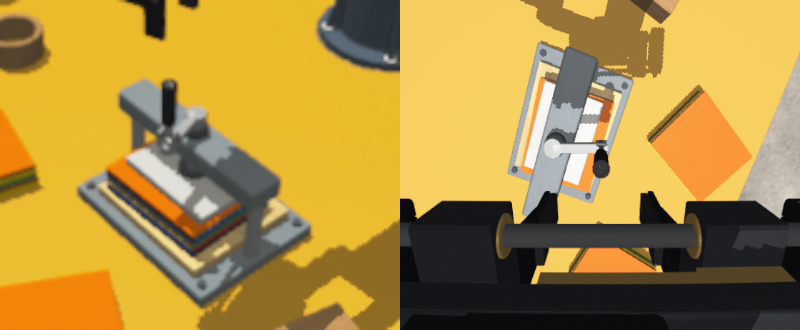

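The handle stands straight at (168,100) in the left view. The plate is on the stack and the gripper is clear. Handing in.

```bash
python3 -c "
from rig import bot
print(bot.hand_in())"
```

```text
the job is handed in; nothing more can be done
None
```

Handed in after about 14 s of robot time: the handle stands upright within about 1°, the plate presses on the folders at about 5 N above free turning (the top of the 4–5 N firm range, below the 8 N crushing mark), and the gripper is clear.

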